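Clear the dough scrapers into the full crock and time the rest

ROBOT

A 6-joint arm with a two-finger parallel gripper is mounted at the origin on the work surface. World frame = base frame: x ahead of the robot, y to its left, z up, the work surface at z = 0. Lengths are in mm, angles in degrees, forces in N, time in s.
With the tool pointing down it reaches from about 350 to 725 mm from the base axis. Payload 6 kg.
Tool frame: the origin (TCP) lies at the very end of the fingers, on their centre line; the grasp point (between the pads) lies 19 mm behind it (manip.grip_point_offset is the distance from the TCP to the grasp point, in mm); z points along the fingers, y is the line along which they close (so a half turn about z gives the same grasp; the last joint's range is limited). The gripper opens to 85 mm and grips with 20 to 120 N. Pads are 22 mm wide; open, the fingers measure 114 mm over their backs; the gripper's body (76 mm by 85 mm) begins 54 mm behind the grasp point. The pads swing forward as they close: fully open they stand 13 mm farther back than shut.
Start: joints at [82.374, 2.303, 4.859, 0, -92.561, -19.12], TCP at [269.99, 535.797, 231.261] pointing down, gripper open.
Joint ranges: [-146.85, 146.85], [-73.84, 115.35], [-62.03, 85.46], [-188.31, 113.3], [-161.28, -10.13], [-171.36, 171.36]. Speed limits (degrees/s): [147.25, 147.25, 172.46, 180, 180, 180].

INTERFACE

Orientations are given as a 3x3 rotation matrix whose columns are the frame's x, y, z axes.
In Python, from cell import manip gives the robot as it stands.
- The arm moves only by the tool servo_tool, never from a script. Its argument "motion" is a list that holds one entry, the list of rows, each a list of 7 numbers: the shift along the tool's x, y, z in mm, then the turn, a rotation vector about the tool's x, y, z in rad, then the finger opening in mm, from 0 to 85.4. A call has 1 to 12 rows; each row is the pose to reach, as a shift and turn from the pose commanded when the call began, along the tool's axes at that moment; what a row does not reach only later rows make up. A row lasts 1/12 s, in which the tool goes at most 41.7 mm and 7.16 degrees, less where a joint would pass 70% of its speed; a pose out of reach is approached as far as the arm can. A call with a gripper value outside its range is refused whole. The fingers move at their own pace and stop on an object; "grip_force" is the grip in N (left out, the last holds). Time passes only in rows, so rows that repeat a pose let the fingers close. It gives the time, the measured TCP pose, the force, the opening and the grip force at its end, in the units of the state.
- manip.get_state(): the state, without advancing time (a new reading comes with each control period).
- manip.read_camera(name): name is "scene" or "top" or "wrist"; returns (picture, depth): 420x560x3 uint8, blue, green, red; 420x560 float32, mm along the optical axis (not along the pixel's ray), 0 where there is no reading.
- manip.camera_model(name): a dict with "camera_matrix" (3x3 intrinsics, pixels), "distortion" ([k1, k2, p1, p2, k3] as OpenCV has them; the pictures are not rectified), "origin" and "orientation" of the camera in the world. Camera axes: x right, y down, z forward; pixel columns grow to the right and rows downward; lengths in mm; the calibration is good to about 2 mm. A picture is of the moment at which its call begins: read the wrist's pose just before it. camera_model takes no time and is no camera call; for the wrist camera it gives the pose at the moment of the call.
- manip.close_job(): hands the job in; it is judged then, once.
Trained networks look in the newest picture that a camera, given by its name, has taken for a name from the list of things; names that differ only in an ending like _2 or _b are one class to them, and where a whole thing is asked for, a point or a joint stands for the part that bears it (a point fixed in the world has none). Each returns a list of dicts, best first, with "score" (0 to 1); they miss things now and then, are a little off and sometimes report something else, mostly with a low value. They report only what shows in the picture. A call takes as long as a camera call. They do not tell look-alikes from the thing itself.
- manip.spot_in(thing, camera): "box" ([centre column, centre row, width, height] in pixels, round what is visible of it).
- manip.silhouettes(thing, camera): "mask" (420x560 bool, what is visible of it) and "box" ([centre column, centre row, width, height] in pixels, round what is visible of it).
- manip.place_of(thing, camera): "position" ([column, row] in pixels: a listed point, or the origin of a listed thing).
The state is a dict: "clock": time; "joint_pos": joint angles; "joint_vel": joint speeds; "effort": joint torques, N m; "tool_pos": TCP position; "orientation": TCP orientation; "ft_force": force on the tool from outside, world axes, zero at the start; "ft_torque": the same for the moment, N m; "grip_width": opening from 0.0 (shut) to 1.0 (fully open); "grasp_force": force on a finger pad.
Only numpy, scipy, OpenCV 4.12 (cv2) and the standard library are available. Lean on these libraries where they do the work, as an engineer would, in place of code of your own. Each camera call takes 0.05 s, during which the arm holds its last target. There are 200 camera calls.

TASK

The dough is resting in the covered bowl, so put the baking corner in order: take every dough scraper off the drying rail and stand it, handle down and all the way to the bottom, in the crowded utensil crock, gently easing aside the spoon, whisk, brush and turner, which must stay in it. Also set the dial timer to 40 minutes, pressing it down as you turn so that the case does not spin; leave it upright on the counter with its zero mark still facing front, towards the robot, and do not lay or drop a scraper on the counter or push the other things about.

Things in the scene. Friction and masses are not known exactly. Their poses are not given: they have to be found in the camera images.
- crock: Round stoneware utensil crock, open at the top, fixed to the counter: outer diameter 100 mm, inner diameter 88 mm, rim 105 mm above the counter, inner floor 8 mm above it. Origin: centre of its underside, z up.
- rail: Low wooden drying rail fixed on the counter, 330 mm long along its y, with four rigid steel clips at x = 0, y = -112.5, -37.5, 37.5, 112.5 mm; tops at 125 mm. Each clip encloses a handle, so a scraper leaves only straight up, by 112 mm or more. The wooden bar is behind the clips (x = 15 to 33 mm), top at 125 mm. Origin: on the counter below the middle of the clip row; -x is the front.
- scraper1: Black plastic dough scraper, 170 mm long, 60 g: round handle 12 mm thick from z = 0 to 110 mm, flat head from z = 110 to 170 mm, 50 mm wide along y, 9 mm thick along x. At the start it hangs upright, head up, in a clip of the rail, the head resting on the clip (head top 185 mm above the counter). Origin: free end of the handle, z towards the head. All alike; some may be absent.
- scraper2: Black plastic dough scraper, 170 mm long, 60 g: round handle 12 mm thick from z = 0 to 110 mm, flat head from z = 110 to 170 mm, 50 mm wide along y, 9 mm thick along x. At the start it hangs upright, head up, in a clip of the rail, the head resting on the clip (head top 185 mm above the counter). Origin: free end of the handle, z towards the head. All alike; some may be absent.
- scraper3: Black plastic dough scraper, 170 mm long, 60 g: round handle 12 mm thick from z = 0 to 110 mm, flat head from z = 110 to 170 mm, 50 mm wide along y, 9 mm thick along x. At the start it hangs upright, head up, in a clip of the rail, the head resting on the clip (head top 185 mm above the counter). Origin: free end of the handle, z towards the head. All alike; some may be absent.
- scraper4: Black plastic dough scraper, 170 mm long, 60 g: round handle 12 mm thick from z = 0 to 110 mm, flat head from z = 110 to 170 mm, 50 mm wide along y, 9 mm thick along x. At the start it hangs upright, head up, in a clip of the rail, the head resting on the clip (head top 185 mm above the counter). Origin: free end of the handle, z towards the head. All alike; some may be absent.
- spoon: The wooden spoon, standing loose in the crock, leaning on its rim: about 160 mm long, 40 to 50 g, handle 12 mm thick, flat head 34 mm wide and 10 mm thick at the top. Origin: the free (lower) end of its handle. The body's z axis leans 0.22 rad from the handle: take the handle's axis as the line from this origin to the _head point.
- spoon_head (a point): Middle of the head of the wooden spoon, 140 mm along its axis from its body origin.
- whisk: The small steel whisk, standing loose in the crock, leaning on its rim: about 160 mm long, 40 to 50 g, handle 12 mm thick, bulb 32 mm in diameter at the top. Origin: the free (lower) end of its handle. The body's z axis leans 0.22 rad from the handle: take the handle's axis as the line from this origin to the _head point.
- whisk_head (a point): Middle of the head of the small steel whisk, 140 mm along its axis from its body origin.
- brush: The pastry brush, standing loose in the crock, leaning on its rim: about 160 mm long, 40 to 50 g, handle 12 mm thick, flat head 36 mm wide and 12 mm thick at the top. Origin: the free (lower) end of its handle. The body's z axis leans 0.22 rad from the handle: take the handle's axis as the line from this origin to the _head point.
- brush_head (a point): Middle of the head of the pastry brush, 140 mm along its axis from its body origin.
- turner: The dark wooden turner, standing loose in the crock, leaning on its rim: about 160 mm long, 40 to 50 g, handle 12 mm thick, flat head 36 mm wide and 8 mm thick at the top. Origin: the free (lower) end of its handle. The body's z axis leans 0.22 rad from the handle: take the handle's axis as the line from this origin to the _head point.
- turner_head (a point): Middle of the head of the dark wooden turner, 140 mm along its axis from its body origin.
- timer_base (a point): Centre of the underside of the free-standing dial timer: white round case 90 mm in diameter, 28 mm high, 200 g with its knob, loose on the counter. The long zero mark, its front, is on its -x side. Twelve marks, one every 5 minutes (30 degrees), run clockwise seen from above from the zero mark.
- timer_grip (a point): Point on the knob's axis, 49 mm above the counter, the height to grip. The steel knob has a bar grip 46 mm long (this point's x), 14 mm thick (its y), from 35 to 59 mm above the counter, on a disc 54 mm in diameter whose top is 35 mm above the counter. A black line on the bar's -x end is the pointer.
- timer_knob (a joint): Timer setting relative to its case, rad: 0 = pointer at the zero mark, growing clockwise seen from above, 0.1047 per minute (40 minutes = 4.19), up to 6.1. Turns either way and stays as left. Stiff, about 0.10 N m, more than the light case resists by its weight: unless pressed down with some 6 to 15 N the whole timer spins with the knob.
- loaf_pan: Bystander: open steel loaf pan 120 x 240 x 65 mm. Origin: centre of its underside.
- glass_bowl: Bystander: glass bowl, 120 mm in diameter, 55 mm high. Origin: centre of its underside.
- salt_jar: Bystander: glass jar 60 mm in diameter, 90 mm high. Origin: centre of its underside.
- crock_lid: Bystander: the crock's stoneware lid lying on the counter, 110 mm in diameter, 34 mm high at its knob. Not to be used. Origin: centre of its underside.
- mug: Bystander: white mug 76 mm in diameter, 85 mm high. Origin: centre of its underside.
- bowl: Bystander, fixed: steel dough bowl covered with a plate, 160 mm across, on a bamboo board 200 x 280 mm, its top 90 mm above the counter. Origin: centre of its underside.
Not all that is in view belongs to the job. What is shaped like the turner but blue is not meant.

How it is judged:
By the outcome, as a careful person would: the job done as asked, in the order asked, and still so for the second after the job is handed in, with the robot touching nothing.
Of scraper1, scraper2, scraper3, scraper4 only 3 to 4 are there at a start; the rules pass over those that are not, and their reading is None.
At some moment in a run one of timer may be knocked a few centimetres aside while the robot is not near it.
It also fails if it takes over 208 s, if anything falls off the work surface, if the arm or the gripper's body presses on something with over 40 N, if the wrist force passes 120 N, or if a joint passes its speed limit or range.

## Working session

There is one attempt and no reset: what is moved stays moved. The work goes in short steps, Python scripts to look and compute and a tool call to move; the robot and the scene stay as the last step left them, time stands still between calls to the robot, and variables do not carry over. Pictures are saved under pics/ and viewed, at most 14 in all, crops included, and the job is handed in when it is done.

Besides the shell and the picture viewer there is one more tool, called after "Request:" as a command line: name --argument value ..., lists and objects as JSON in quotes. servo_tool: Moves the arm, as the interface text tells. Its arguments: {"type":"object","properties":{"motion":{"type":"array","items":{"type":"array","items":{"type":"array","items":{"type":"number"}}}},"grip_force":{"type":"number"}},"required":["motion"]}

```bash
mkdir -p pics; ls; cat > h.py <<'E'
import numpy as np, cv2
from cell import manip
def cam(n):
    m=manip.camera_model(n); im,d=manip.read_camera(n)
    return im,d,m
def ray(m,px):
    K=np.array(m["camera_matrix"],float);D=np.array(m["distortion"],float)
    u=cv2.undistortPoints(np.array([[px]],float),K,D)[0,0]
    return np.array(m["origin"],float),np.array(m["orientation"],float)@np.array([u[0],u[1],1.0])
def at_z(m,px,z):
    o,r=ray(m,px); return o+r*(z-o[2])/r[2]
def at_d(m,px,d):
    o,r=ray(m,px); return o+r*d
def proj(m,P):
    R=np.array(m["orientation"],float);o=np.array(m["origin"],float)
    p=(np.atleast_2d(P)-o)@R
    return cv2.projectPoints(p,np.zeros(3),np.zeros(3),np.array(m["camera_matrix"],float),np.array(m["distortion"],float))[0][:,0]
def cloud(m,d):
    v,u=np.mgrid[0:420,0:560]
    uv=cv2.undistortPoints(np.stack([u.ravel(),v.ravel()],1).astype(float)[:,None],np.array(m["camera_matrix"],float),np.array(m["distortion"],float))[:,0]
    P=np.c_[uv,np.ones(len(uv))]*d.ravel()[:,None]
    P=P@np.array(m["orientation"],float).T+np.array(m["origin"],float)
    P[d.ravel()==0]=np.nan
    return P.reshape(420,560,3)
E
python3 - <<'E'
from h import *
for n in("scene","top"):
    im,d,m=cam(n); cv2.imwrite(f"pics/{n}0.png",im); print(n,np.round(m["origin"]),np.round(m["orientation"],2).tolist())
m=manip.camera_model("top"); 
for t,z in [("crock",0),("rail",0),("timer_grip",49),("timer_base",0),("scraper1",15)]:
    for c in("top","scene"):
        mm=manip.camera_model(c)
        for r in manip.place_of(t,c)[:4]:
            print(t,c,np.round(r["position"]),round(r["score"],2),np.round(at_z(mm,r["position"],z)))
print(manip.get_state())
E
```

```text
pics
scene [1376.  367.  729.] [[-0.49, 0.47, -0.74], [0.87, 0.28, -0.4], [0.02, -0.84, -0.54]]
top [ 420.  -77. 1438.] [[0.0, -1.0, 0.06], [-1.0, -0.0, 0.0], [-0.0, -0.06, -1.0]]
crock top [268. 210.] 0.78 [510. -64.   0.]
crock scene [291. 244.] 0.88 [512. -73.   0.]
rail top [166. 186.] 0.84 [576. 217.   0.]
rail top [271. 210.] 0.43 [512. -70.   0.]
timer_grip top [363. 230.] 0.78 [ 456. -312.   49.]
timer_grip top [419. 167.] 0.42 [ 624. -461.   49.]
timer_grip top [206. 175.] 0.32 [600.  99.  49.]
timer_grip scene [226. 187.] 0.61 [ 433. -318.   49.]
timer_base top [355. 234.] 0.82 [ 447. -298.    0.]
timer_base scene [228. 207.] 0.6 [ 454. -301.    0.]
scraper1 top [122. 193.] 0.78 [554. 330.  15.]
scraper1 top [203. 175.] 0.72 [603. 113.  15.]
scraper1 top [149. 192.] 0.62 [559. 257.  15.]
scraper1 scene [417. 298.] 0.87 [563. 260.  15.]
scraper1 scene [344. 286.] 0.86 [609. 109.  15.]
scraper1 scene [451. 308.] 0.64 [555. 331.  15.]
scraper1 scene [140. 222.] 0.28 [ 646. -445.   15.]
{'clock': 0.6, 'joint_pos': array([ 8.23739529e+01,  2.30132823e+00,  4.86124777e+00, -1.38494314e-03,
       -9.25620857e+01, -1.91186518e+01]), 'joint_vel': array([-0.05304378, -0.00657548, -0.04030366,  0.09775962,  0.02406719,
       -0.08935423]), 'effort': array([ 6.12269268e-04, -3.67709970e+01,  3.47304368e+01,  6.93066940e+00,
       -1.02774749e-03, -1.89825627e-06]), 'tool_pos': array([269.98462208, 535.80498292, 231.30054022]), 'orientation': array([[ 8.93021069e-01, -4.50014854e-01, -2.89513852e-05],
       [-4.50014855e-01, -8.93021069e-01, -3.42684616e-05],
       [-1.04328802e-05,  4.36310117e-05, -9.99999999e-01]]), 'ft_force': array([-0.49983905, -0.36405456, -0.47407792]), 'ft_torque': array([-0.00979255,  0.00381483,  0.01212472]), 'grasp_force': 0.0, 'grip_width': 0.9970897920178903}
```

View pics/scene0.png

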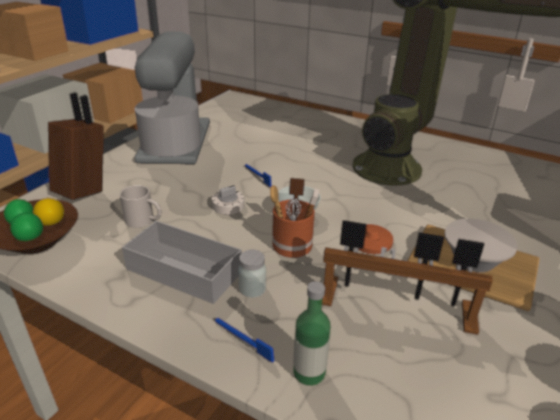

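View pics/top0.png

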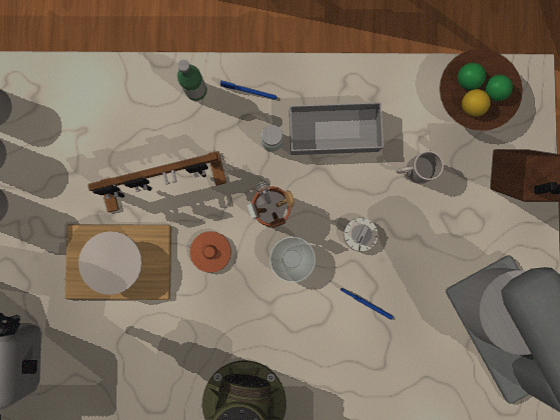

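Scene picture: three scrapers on the rail (heads at px (353,234), (429,245), (467,252)), crock at (293,228), timer at (228,200). The two blue turner look-alikes, at (258,175) and (243,338), lie on the counter and are not meant. Top picture: rail runs from (90,185) to (220,155), crock (270,207), timer (361,234).

```bash
python3 - <<'E'
from h import *
from scipy import ndimage
for n in("top","scene"):
    im,d,m=cam(n); P=cloud(m,d)
    z=P[...,2]; ok=(z>140)&(z<195)&(P[...,0]>450)&(P[...,0]<680)&(P[...,1]>50)&(P[...,1]<400)&(im.max(2)<80)
    l,k=ndimage.label(ok)
    for i in range(1,k+1):
        q=P[l==i]
        if len(q)<15: continue
        c=q.mean(0); w=np.cov((q-c)[:,:2].T); e,v=np.linalg.eigh(w)
        print(n,len(q),c.round(),q.min(0).round(),q.max(0).round(),"ang",np.degrees(np.arctan2(v[1,1],v[0,1])).round(1))
    ok=(z>112)&(z<132)&(P[...,0]>450)&(P[...,0]<680)&(P[...,1]>20)&(P[...,1]<420)&(im[...,2]>im[...,0]*1.4)
    q=P[ok][:,:2]; c=q.mean(0); e,v=np.linalg.eigh(np.cov((q-c).T)); print(n,"bar",len(q),c.round(),np.degrees(np.arctan2(v[1,1],v[0,1])).round(1),((q-c)@v[:,1]).min().round(),((q-c)@v[:,1]).max().round())
    # crock rim
    ok=(abs(z-105)<6)&(np.hypot(P[...,0]-511,P[...,1]+68)<60); q=P[ok][:,:2]
    (x,y),r=cv2.minEnclosingCircle(q.astype(np.float32)); print(n,"rim",len(q),x,y,r)
m=manip.camera_model("wrist"); s=manip.get_state()
R=s["orientation"]; print("wrist cam in tool",R.T@(np.array(m["origin"])-s["tool_pos"]),(R.T@np.array(m["orientation"])).round(2).tolist())
E
```

```text
top 134 [602. 109. 174.] [594.  87. 140.] [613. 133. 192.] ang 104.2
top 148 [566. 254. 173.] [557. 232. 141.] [577. 280. 192.] ang 104.7
top 152 [547. 324. 174.] [539. 301. 141.] [558. 353. 191.] ang 104.6
top bar 953 [599. 225.] 104.4 -164.0 164.0
top rim 176 516.0004272460938 -69.67070007324219 49.57701873779297
scene 462 [608. 115. 164.] [600.  92. 140.] [616. 139. 186.] ang 104.6
scene 541 [571. 260. 165.] [559. 235. 140.] [581. 284. 186.] ang 104.9
scene 524 [553. 332. 163.] [544. 308. 140.] [562. 356. 186.] ang 103.8
scene bar 1776 [602. 236.] 104.5 -170.0 159.0
scene rim 318 517.2169189453125 -67.78253173828125 51.88974380493164
wrist cam in tool [  84.58759104   -1.51563805 -143.21153522] [[0.0, -0.95, -0.33], [1.0, 0.0, 0.0], [-0.0, -0.33, 0.95]]
```

```bash
cat >> h.py <<'E'
from scipy.spatial.transform import Rotation as Ro
def to(p,yang=None,tilt=None):
    """tool-frame shift & rotvec from present pose to world TCP p, tool y at angle yang (deg), z down"""
    s=manip.get_state();R=s["orientation"]
    if yang is None: yang=np.degrees(np.arctan2(R[1,1],R[0,1]))
    a=np.radians(yang);y=np.array([np.cos(a),np.sin(a),0]);z=np.array([0,0,-1.]);T=np.c_[np.cross(y,z),y,z]
    if tilt is not None: T=Ro.from_rotvec(tilt).as_matrix()@T
    print("to",np.round(p,1),yang,"->",np.round(R.T@(np.array(p)-s["tool_pos"]),1).tolist(),np.round(Ro.from_matrix(R.T@T).as_rotvec(),3).tolist())
def st():
    s=manip.get_state();R=s["orientation"];print("t",round(s["clock"],2),"pos",s["tool_pos"].round(1),"yang",np.degrees(np.arctan2(R[1,1],R[0,1])).round(1),"F",s["ft_force"].round(1),"w",round(s["grip_width"],3),"gf",round(s["grasp_force"],1),"j",s["joint_pos"].round(0))
E
python3 -c "
from h import *
to([505,-69,300],-165.5)"
```

```text
to [505 -69 300] -165.5 -> [482.1, 434.3, -68.7] [-0.0, 0.0, 0.851]
```

Request:
servo_tool --motion '[[[482,434,-69,0,0,0.851,85],[482,434,-69,0,0,0.851,85],[482,434,-69,0,0,0.851,85],[482,434,-69,0,0,0.851,85],[482,434,-69,0,0,0.851,85],[482,434,-69,0,0,0.851,85],[482,434,-69,0,0,0.851,85],[482,434,-69,0,0,0.851,85],[482,434,-69,0,0,0.851,85],[482,434,-69,0,0,0.851,85],[482,434,-69,0,0,0.851,85],[482,434,-69,0,0,0.851,85]]]'

```text
clock: 1.7
tool_pos: [450.4, 70.4, 285.0]
orientation: [[0.251, -0.968, 0.001], [-0.968, -0.251, 0.001], [-0.0, -0.001, -1.0]]
ft_force: [0.3, -0.2, 0.4]
grip_width: 0.996
grasp_force: 0.0
```

```bash
python3 -c "
from h import *
st()
to([505,-69,300],-165.5)"
```

```text
t 1.7 pos [450.4  70.4 285. ] yang -165.5 F [ 0.3 -0.2  0.4] w 0.996 gf 0.0 j [  34.  -19.   -9.    0. -100.  -20.]
to [505 -69 300] -165.5 -> [148.7, -17.9, -15.1] [-0.001, 0.0, 0.0]
```

Request:
servo_tool --motion '[[[149,-18,-15,0,0,0,85],[149,-18,-15,0,0,0,85],[149,-18,-15,0,0,0,85],[149,-18,-15,0,0,0,85],[149,-18,-15,0,0,0,85],[149,-18,-15,0,0,0,85],[149,-18,-15,0,0,0,85]]]'

```text
clock: 2.28
tool_pos: [504.8, -67.2, 299.1]
orientation: [[0.25, -0.968, -0.0], [-0.968, -0.25, 0.0], [-0.0, 0.0, -1.0]]
ft_force: [0.1, 0.5, 0.2]
grip_width: 0.991
grasp_force: 0.0
```

```bash
cat > crock.py <<'E'
from h import *
import sys
tag=sys.argv[1]; zs=float(sys.argv[2]) if len(sys.argv)>2 else 0
st()
im,d,m=cam("wrist"); P=cloud(m,d); 
ok=(abs(P[...,2]-105)<4)&(np.hypot(P[...,0]-515,P[...,1]+69)<60)&(np.hypot(P[...,0]-515,P[...,1]+69)>40)
q=P[ok][:,:2]
if len(q)>50:
    A=np.c_[2*q,np.ones(len(q))]; s=np.linalg.lstsq(A,(q**2).sum(1),rcond=None)[0]; print("rim fit",s[:2].round(1),np.sqrt(s[2]+s[0]**2+s[1]**2).round(1))
for t in("spoon","whisk","brush","turner"):
    for k,z in((t+"_head",145),(t,12)):
        for r in manip.place_of(k,"wrist")[:1]:
            c,w=np.round(r["position"]).astype(int); dd=np.nanmedian(P[max(w-2,0):w+3,max(c-2,0):c+3].reshape(-1,3),0)
            print(k,round(r["score"],2),c,w,"atz",at_z(m,r["position"],z).round(),"depth",dd.round())
im2=cv2.resize(im,(784,588),interpolation=cv2.INTER_CUBIC)
cv2.imwrite(f"pics/{tag}.png",im2)
np.save(f"pics/{tag}.npy",P)
# heightmap top-down: 1mm/px
E
python3 crock.py crock1
```

```text
t 2.28 pos [504.8 -67.2 299.1] yang -165.5 F [0.1 0.5 0.2] w 0.991 gf 0.0 j [  15.  -10.   -0.   -0. -100.   -1.]
rim fit [516.9 -68.6] 46.4
spoon_head 0.85 266 135 atz [ 530. -113.  145.] depth [ 530. -115.  163.]
whisk_head 0.75 218 200 atz [558. -47. 145.] depth [574.   1.   1.]
whisk 0.62 262 162 atz [528. -64.  12.] depth [529. -69.  35.]
brush_head 0.86 274 237 atz [501. -25. 145.] depth [502. -28. 152.]
brush 0.92 275 170 atz [510. -59.  12.] depth [511. -63.  35.]
turner_head 0.95 322 187 atz [472. -82. 145.] depth [474. -84. 157.]
turner 0.95 283 161 atz [504. -72.  12.] depth [505. -77.  36.]
```

View pics/crock1.png

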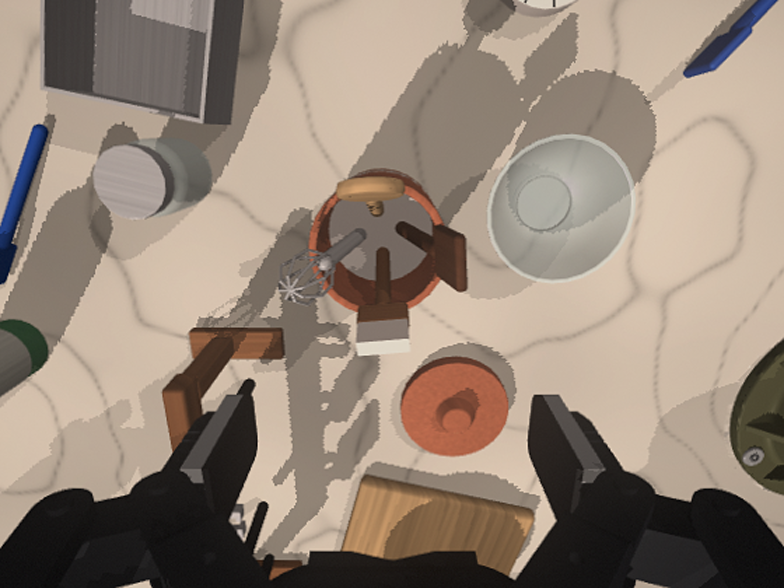

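The wrist picture shows the crock rim around (376,240) with spoon (370,188), whisk (300,285), brush (383,330) and turner (452,257) leaning outward, and the middle and four gaps free. My plan is to put the scrapers in the gaps, head edge-on (radial), each tilted slightly outward. First I'll look at the nearest scraper.

```bash
python3 -c "
from h import *
to([603,110,290],-165.5)"
```

```text
to [603 110 290] -165.5 -> [-146.6, -139.4, 9.3] [-0.0, -0.0, 0.001]
```

Request:
servo_tool --motion '[[[-147,-139,9,0,0,0,60],[-147,-139,9,0,0,0,60],[-147,-139,9,0,0,0,60],[-147,-139,9,0,0,0,60],[-147,-139,9,0,0,0,60],[-147,-139,9,0,0,0,60],[-147,-139,9,0,0,0,60],[-147,-139,9,0,0,0,60]]]'

```text
clock: 3.4
tool_pos: [602.7, 109.8, 290.1]
orientation: [[0.251, -0.968, -0.0], [-0.968, -0.251, -0.001], [0.001, 0.0, -1.0]]
ft_force: [-0.5, 0.6, -0.1]
grip_width: 0.7
grasp_force: 0.0
```

```bash
cat > rail.py <<'E'
from h import *
from scipy import ndimage
st(); im,d,m=cam("wrist"); P=cloud(m,d)
z=P[...,2]; ok=(z>165)&(z<192)&(P[...,0]>500)&(P[...,0]<640)&(P[...,1]>60)&(P[...,1]<380)
l,k=ndimage.label(ok)
for i in range(1,k+1):
    q=P[l==i]
    if len(q)<60: continue
    q=q[q[:,2]>np.percentile(q[:,2],90)-6]
    (c,wh,a)=cv2.minAreaRect(q[:,:2].astype(np.float32)); print(len(q),np.round(c,1),np.round(wh,1),round(a,1),"z",q[:,2].max().round(1)); 
    to([c[0],c[1],154],-165.5)
E
python3 rail.py
```

```text
t 3.4 pos [602.7 109.8 290.1] yang -165.5 F [-0.5  0.6 -0.1] w 0.7 gf 0.0 j [ 29.   5.  14.   0. -99. -15.]
732 [604.5 112.5] [ 8.6 49.4] 14.3 z 187.3
to [604.5 112.5 154. ] -165.5 -> [-2.7, -2.6, 136.7] [-0.001, -0.0, -0.0]
408 [567.6 257.4] [ 7.4 49.9] 14.3 z 186.7
to [567.6 257.4 154. ] -165.5 -> [-152.2, -3.1, 136.7] [-0.001, -0.0, -0.0]
```

Request:
servo_tool --motion '[[[-2.5,-2.5,30,0,0,0,50],[-2.5,-2.5,65,0,0,0,50],[-2.5,-2.5,100,0,0,0,45],[-2.5,-2.5,125,0,0,0,40],[-2.5,-2.5,137,0,0,0,40],[-2.5,-2.5,137,0,0,0,30],[-2.5,-2.5,137,0,0,0,15],[-2.5,-2.5,137,0,0,0,0],[-2.5,-2.5,137,0,0,0,0],[-2.5,-2.5,137,0,0,0,0],[-2.5,-2.5,137,0,0,0,0],[-2.5,-2.5,137,0,0,0,0]]]' --grip_force 45

```text
clock: 4.45
tool_pos: [605.6, 112.8, 156.2]
orientation: [[0.25, -0.968, 0.004], [-0.968, -0.25, 0.001], [0.001, -0.004, -1.0]]
ft_force: [-1.3, -0.9, 5.8]
grip_width: 0.097
grasp_force: 47.7
```

Request:
servo_tool --motion '[[[-2.5,-2.5,0,0,0,0,0],[-2.5,-2.5,-20,0,0,0,0],[-2.5,-2.5,-40,0,0,0,0],[-2.5,-2.5,-60,0,0,0,0],[-2.5,-2.5,-80,0,0,0,0],[-2.5,-2.5,-110,0,0,0,0],[-2.5,-2.5,-140,0,0,0,0],[-2.5,-2.5,-175,0,0,0,0],[-2.5,-2.5,-175,0,0,0,0],[-2.5,-2.5,-175,0,0,0,0]]]' --grip_force 45

```text
clock: 5.28
tool_pos: [607.0, 116.1, 331.6]
orientation: [[0.25, -0.968, 0.005], [-0.968, -0.25, 0.002], [-0.001, -0.006, -1.0]]
ft_force: [0.7, -0.2, -1.0]
grip_width: 0.095
grasp_force: 46.8
```

```bash
python3 -c "
from h import *
st()"
```

```text
t 5.28 pos [607.  116.1 331.6] yang -165.5 F [ 0.7 -0.2 -1. ] w 0.095 gf 46.8 j [  29.    7.   20.    0. -103.  -15.]
```

```bash
python3 -c "
from h import *
to([540.5,-78.7,335],-113)"
```

```text
to [540.5 -78.7 335. ] -113 -> [172.0, 113.1, -4.2] [-0.006, -0.002, -0.916]
```

Request:
servo_tool --motion '[[[172,113,-4,-0.006,-0.002,-0.916,0],[172,113,-4,-0.006,-0.002,-0.916,0],[172,113,-4,-0.006,-0.002,-0.916,0],[172,113,-4,-0.006,-0.002,-0.916,0],[172,113,-4,-0.006,-0.002,-0.916,0],[172,113,-4,-0.006,-0.002,-0.916,0],[172,113,-4,-0.006,-0.002,-0.916,0],[172,113,-4,-0.006,-0.002,-0.916,0],[172,113,-4,-0.006,-0.002,-0.916,0],[172,113,-4,-0.006,-0.002,-0.916,0]]]'

```text
clock: 6.12
tool_pos: [539.8, -78.8, 331.4]
orientation: [[0.92, -0.393, -0.007], [-0.393, -0.92, -0.002], [-0.005, 0.005, -1.0]]
ft_force: [-0.4, 0.5, -0.5]
grip_width: 0.098
grasp_force: 46.7
```

```bash
python3 crock.py crock2; python3 -c "
from h import *
to([540.5,-78.7,200],-113)
m=manip.camera_model('wrist');print(proj(m,[[540.5,-78.7,z] for z in (8,105,195,340)]).round()*1.4)"
```

```text
t 6.12 pos [539.8 -78.8 331.4] yang -113.1 F [-0.4  0.5 -0.5] w 0.098 gf 46.7 j [  13.   -4.    9.    0. -104.   54.]
rim fit [518.  -68.5] 46.1
spoon_head 0.8 315 177 atz [ 534. -112.  145.] depth [ 538. -113.  163.]
spoon 0.95 283 171 atz [524. -77.  12.] depth [529. -78.  35.]
whisk_head 0.72 245 177 atz [561. -50. 145.] depth [555. -45. 112.]
whisk 0.85 272 171 atz [530. -63.  12.] depth [536. -66.  42.]
brush_head 0.57 246 239 atz [500. -23. 145.] depth [504. -26. 156.]
brush 0.92 273 187 atz [509. -55.  12.] depth [514. -58.  35.]
turner_head 0.75 309 241 atz [473. -83. 145.] depth [475. -83. 150.]
turner 0.66 546 266 atz [ 231. -390.   12.] depth [ 229. -390.   11.]
to [540.5 -78.7 200. ] -113 -> [1.0, -0.9, 132.2] [0.004, 0.004, -0.0]
[[392.  222.6]
 [392.  245. ]
 [392.  278.6]
 [394.8 410.2]]
```

View pics/crock2.png

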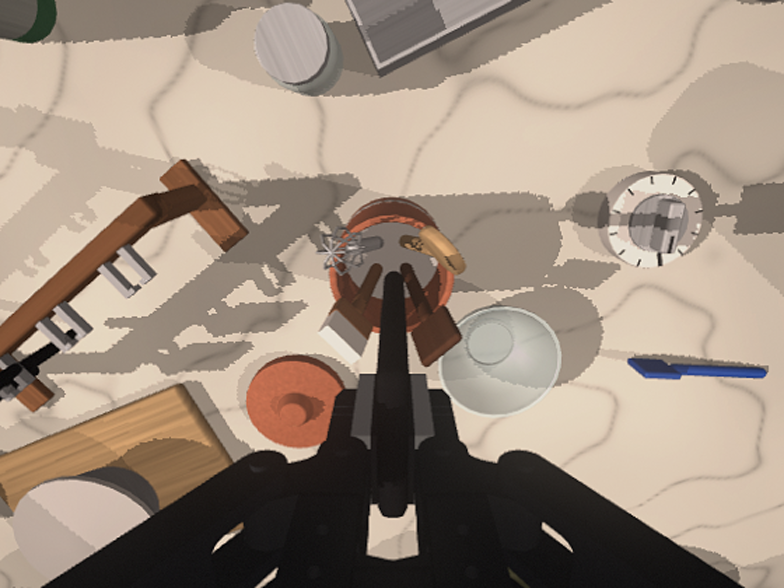

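The handle end is at (393,278), above the free gap between whisk (345,250) and spoon (440,250). I'll insert it there.

Request:
servo_tool --motion '[[[1,0,30,0.004,0.004,0,0],[2,0,60,0.004,0.004,0,0],[2,0,85,0.004,0.004,0,0],[2,0,105,0.004,0.004,0,0],[2,0,120,0.004,0.004,0,0],[2,0,130,0.004,0.004,0,0],[2,0,140,0.004,0.004,0,0],[2,0,150,0.004,0.004,0,0],[2,0,158,0.004,0.004,0,0],[2,0,165,0.004,0.004,0,0],[2,0,171,0.004,0.004,0,0],[2,0,175,0.004,0.004,0,0]]]'

```text
clock: 7.57
tool_pos: [540.8, -80.1, 156.6]
orientation: [[0.92, -0.391, -0.001], [-0.391, -0.92, -0.0], [-0.0, 0.001, -1.0]]
ft_force: [-0.2, -0.8, -0.5]
grip_width: 0.095
grasp_force: 46.8
```

Request:
servo_tool --motion '[[[0,0,3,0,0,0,0],[0,0,5,0,0,0,0],[0,0,6,0,0,0,0],[0,0,7,0,0,0,0],[0,0,8,0,0,0,0],[0,0,8,0,0,0,0]]]'

```text
clock: 8.07
tool_pos: [540.9, -80.1, 149.3]
orientation: [[0.92, -0.391, -0.0], [-0.391, -0.92, -0.0], [-0.0, 0.0, -1.0]]
ft_force: [-0.1, 0.1, -0.7]
grip_width: 0.097
grasp_force: 46.8
```

Request:
servo_tool --motion '[[[0,0,1,0,0,0,0],[0,0,2,0,0,0,0],[0,0,2.5,0,0,0,0],[0,0,2.5,0,0,0,0]]]'

```text
clock: 8.4
tool_pos: [541.3, -80.4, 148.8]
orientation: [[0.92, -0.391, 0.002], [-0.391, -0.92, -0.001], [0.002, 0.0, -1.0]]
ft_force: [-2.6, 0.1, 6.7]
grip_width: 0.093
grasp_force: 47.9
```

Bottom touched (6.7 N). Now tilt outward about the handle end.

Request:
servo_tool --motion '[[[3,0,-2,0,-0.02,0,0],[6,0,-2,0,-0.04,0,0],[9,0,-1.5,0,-0.06,0,0],[11,0,-1.5,0,-0.08,0,0],[13.5,0,-1,0,-0.095,0,0],[15,0,-1,0,-0.105,0,0],[15,0,-1,0,-0.105,0,0]]]'

```text
clock: 8.98
tool_pos: [555.1, -86.2, 148.1]
orientation: [[0.915, -0.391, -0.097], [-0.389, -0.92, 0.041], [-0.105, 0.0, -0.994]]
ft_force: [-0.6, 0.4, 3.8]
grip_width: 0.094
grasp_force: 47.4
```

Request:
servo_tool --motion '[[[0,0,0,0,0,0,12],[0,0,0,0,0,0,16],[0,0,0,0,0,0,20],[0,0,0,0,0,0,24],[0,0,0,0,0,0,24],[0,0,0,0,0,0,24]]]'

```text
clock: 9.48
tool_pos: [554.5, -85.9, 147.6]
orientation: [[0.915, -0.391, -0.097], [-0.389, -0.92, 0.041], [-0.105, 0.0, -0.994]]
ft_force: [0.1, 0.6, 0.3]
grip_width: 0.28
grasp_force: 0.0
```

Request:
servo_tool --motion '[[[0,0,-8,0,0,0,24],[0,0,-20,0,0,0,26],[0,0,-35,0,0,0,30],[0,0,-60,0,0,0,50],[0,0,-95,0,0.03,0,60],[0,0,-130,0,0.06,0,60],[-6,0,-160,0,0.1,0,60],[-10,0,-180,0,0.105,0,60],[-10,0,-180,0,0.105,0,60]]]'

```text
clock: 10.23
tool_pos: [563.3, -90.1, 336.0]
orientation: [[0.92, -0.391, 0.011], [-0.391, -0.92, -0.001], [0.011, -0.003, -1.0]]
ft_force: [0.8, -0.4, -0.9]
grip_width: 0.704
grasp_force: 0.0
```

```bash
python3 -c "
from h import *
st();im,d,m=cam('wrist');cv2.imwrite('pics/rel1.png',im[60:300,130:450])
P=cloud(m,d);
np.set_printoptions(suppress=True)
q=P[(np.hypot(P[...,0]-517,P[...,1]+68.5)<90)&(P[...,2]>120)&(im.max(2)<50)]
if len(q): print('black',len(q),q.mean(0).round(),q.max(0).round(),q.min(0).round())
to([567.6,257.4,300],-165.5)"
```

```text
t 10.23 pos [563.3 -90.1 336. ] yang -113.0 F [ 0.8 -0.4 -0.9] w 0.704 gf 0.0 j [  11.   -1.   13.    0. -103.   56.]
black 32721 [572. -92. 397.] [600. -28. 424.] [ 475. -153.  121.]
to [567.6 257.4 300. ] -165.5 -> [-131.9, -321.0, 32.7] [-0.006, -0.005, 0.916]
```

View pics/rel1.png

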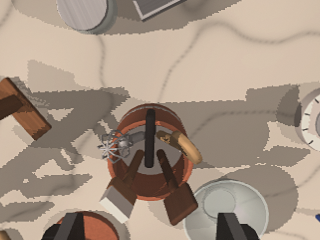

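Scraper 1 stands seated, edge-on at crop px (150,138), and the other tools are undisturbed. On to the second.

Request:
servo_tool --motion '[[[-132,-321,33,-0.006,-0.005,0.916,60],[-132,-321,33,-0.006,-0.005,0.916,60],[-132,-321,33,-0.006,-0.005,0.916,60],[-132,-321,33,-0.006,-0.005,0.916,60],[-132,-321,33,-0.006,-0.005,0.916,60],[-132,-321,33,-0.006,-0.005,0.916,60],[-132,-321,33,-0.006,-0.005,0.916,60],[-132,-321,33,-0.006,-0.005,0.916,60],[-132,-321,33,-0.006,-0.005,0.916,60],[-132,-321,33,-0.006,-0.005,0.916,60],[-132,-321,33,-0.006,-0.005,0.916,60],[-132,-321,33,-0.006,-0.005,0.916,60]]]'

```text
clock: 11.28
tool_pos: [567.0, 257.3, 294.4]
orientation: [[0.251, -0.968, -0.009], [-0.968, -0.251, -0.001], [-0.001, 0.009, -1.0]]
ft_force: [-0.0, -0.5, -0.4]
grip_width: 0.705
grasp_force: 0.0
```

```bash
python3 rail.py
```

```text
t 11.28 pos [567.  257.3 294.4] yang -165.5 F [-0.  -0.5 -0.4] w 0.705 gf 0.0 j [  43.    7.   17.   -0. -100.  -28.]
663 [567.4 257.7] [ 7.9 48.8] 14.7 z 187.3
to [567.4 257.7 154. ] -165.5 -> [-0.6, -1.6, 140.9] [0.008, 0.001, -0.001]
541 [548.5 330.5] [ 8.4 50. ] 14.3 z 187.5
to [548.5 330.5 154. ] -165.5 -> [-75.8, -1.5, 141.0] [0.008, 0.001, -0.001]
```

Request:
servo_tool --motion '[[[0,-1,30,0.008,0.001,0,50],[-0.5,-1.5,65,0.008,0.001,0,50],[-0.5,-1.5,100,0.008,0.001,0,45],[-0.5,-1.5,128,0.008,0.001,0,40],[-0.5,-1.5,139,0.008,0.001,0,40],[-0.5,-1.5,139,0.008,0.001,0,30],[-0.5,-1.5,139,0.008,0.001,0,15],[-0.5,-1.5,139,0.008,0.001,0,0],[-0.5,-1.5,139,0.008,0.001,0,0],[-0.5,-1.5,139,0.008,0.001,0,0],[-0.5,-1.5,139,0.008,0.001,0,0],[-0.5,-1.5,139,0.008,0.001,0,0]]]' --grip_force 45

```text
clock: 12.33
tool_pos: [568.3, 258.7, 158.7]
orientation: [[0.25, -0.968, 0.004], [-0.968, -0.25, 0.002], [-0.001, -0.005, -1.0]]
ft_force: [-0.3, -1.1, 6.2]
grip_width: 0.094
grasp_force: 47.8
```

Request:
servo_tool --motion '[[[0,0,-20,0,0,0,0],[0,0,-40,0,0,0,0],[0,0,-60,0,0,0,0],[0,0,-85,0,0,0,0],[0,0,-115,0,0,0,0],[0,0,-150,0,0,0,0],[0,0,-180,0,0,0,0],[0,0,-180,0,0,0,0],[0,0,-180,0,0,0,0]]]'

```text
clock: 13.08
tool_pos: [567.6, 258.7, 338.7]
orientation: [[0.25, -0.968, 0.004], [-0.968, -0.25, 0.004], [-0.003, -0.005, -1.0]]
ft_force: [-0.4, -0.1, -1.2]
grip_width: 0.092
grasp_force: 46.9
```

```bash
python3 -c "
from h import *
st(); c=np.array([517,-68.5])
for f,y in((154,-116),(154,64)):
  a=np.radians(f);to([*(c+27*np.array([np.cos(a),np.sin(a)])),333],y)"
```

```text
t 13.08 pos [567.6 258.7 338.7] yang -165.5 F [-0.4 -0.1 -1.2] w 0.092 gf 46.9 j [  43.    8.   22.   -0. -104.  -28.]
to [492.7 -56.7 333. ] -116 -> [286.6, 151.4, 4.1] [-0.006, 0.001, -0.864]
to [492.7 -56.7 333. ] 64 -> [286.6, 151.4, 4.1] [0.001, 0.007, 2.278]
```

Request:
servo_tool --motion '[[[286,151,4,-0.006,0.001,-0.864,0],[286,151,4,-0.006,0.001,-0.864,0],[286,151,4,-0.006,0.001,-0.864,0],[286,151,4,-0.006,0.001,-0.864,0],[286,151,4,-0.006,0.001,-0.864,0],[286,151,4,-0.006,0.001,-0.864,0],[286,151,4,-0.006,0.001,-0.864,0],[286,151,4,-0.006,0.001,-0.864,0],[286,151,4,-0.006,0.001,-0.864,0],[286,151,4,-0.006,0.001,-0.864,0],[286,151,4,-0.006,0.001,-0.864,0],[286,151,4,-0.006,0.001,-0.864,0]]]'

```text
clock: 14.08
tool_pos: [492.6, -55.5, 330.7]
orientation: [[0.899, -0.438, -0.005], [-0.438, -0.899, -0.004], [-0.003, 0.005, -1.0]]
ft_force: [-0.4, 0.4, -0.5]
grip_width: 0.098
grasp_force: 46.9
```

```bash
python3 crock.py crock3; python3 -c "
from h import *
to([492,-56.4,200],-116)"
```

```text
t 14.08 pos [492.6 -55.5 330.7] yang -115.9 F [-0.4  0.4 -0.5] w 0.098 gf 46.9 j [  17.  -11.    2.    0. -104.   47.]
rim fit [517.7 -68.3] 46.2
spoon_head 0.94 318 123 atz [ 531. -112.  145.] depth [ 533. -112.  160.]
spoon 0.83 281 133 atz [524. -73.  12.] depth [541. -79. 179.]
whisk_head 0.6 241 125 atz [561. -48. 145.] depth [559. -44. 106.]
whisk 0.96 275 132 atz [529. -66.  12.] depth [543. -75. 178.]
brush_head 0.94 244 190 atz [504. -21. 145.] depth [507. -24. 159.]
brush 0.89 276 149 atz [508. -58.  12.] depth [511. -59.  35.]
turner_head 0.97 318 187 atz [474. -88. 145.] depth [477. -88. 151.]
turner 0.9 286 147 atz [505. -72.  12.] depth [508. -72.  35.]
to [492.  -56.4 200. ] -116 -> [-0.2, -0.2, 131.4] [0.005, 0.002, 0.0]
```

View pics/crock3.png

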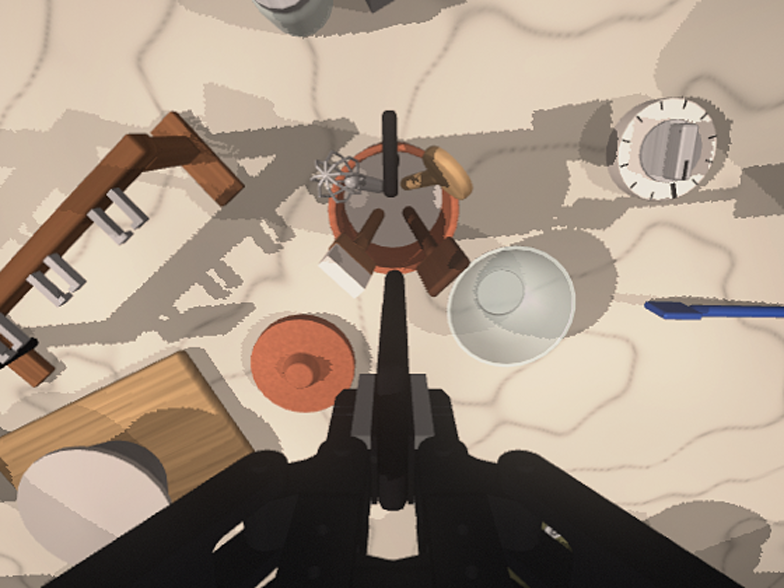

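Scraper 1 stands at (390,150). The held handle end (394,275) points between brush (345,265) and turner (445,265), so I'll insert it there.

Request:
servo_tool --motion '[[[0,0,30,0.005,0.002,0,0],[0,0,60,0.005,0.002,0,0],[0,0,85,0.005,0.002,0,0],[0,0,105,0.005,0.002,0,0],[0,0,120,0.005,0.002,0,0],[0,0,130,0.005,0.002,0,0],[0,0,140,0.005,0.002,0,0],[0,0,150,0.005,0.002,0,0],[0,0,158,0.005,0.002,0,0],[0,0,165,0.005,0.002,0,0],[0,0,171,0.005,0.002,0,0],[0,0,175,0.005,0.002,0,0]]]'

```text
clock: 15.53
tool_pos: [491.8, -57.0, 155.9]
orientation: [[0.899, -0.438, -0.0], [-0.438, -0.899, -0.0], [-0.0, 0.0, -1.0]]
ft_force: [0.9, 0.1, -0.4]
grip_width: 0.094
grasp_force: 46.9
```

Request:
servo_tool --motion '[[[0,0,2,0,0,0,0],[0,0,3,0,0,0,0],[0,0,3.5,0,0,0,0],[0,0,4,0,0,0,0],[0,0,4,0,0,0,0]]]'

```text
clock: 15.95
tool_pos: [492.0, -57.0, 152.7]
orientation: [[0.899, -0.438, 0.001], [-0.438, -0.899, -0.0], [0.001, -0.0, -1.0]]
ft_force: [-0.8, 0.3, -0.8]
grip_width: 0.094
grasp_force: 46.9
```

Request:
servo_tool --motion '[[[0,0,1,0,0,0,0],[0,0,2,0,0,0,0],[0,0,2.5,0,0,0,0],[0,0,2.5,0,0,0,0]]]'

```text
clock: 16.28
tool_pos: [492.3, -57.2, 151.3]
orientation: [[0.899, -0.438, 0.002], [-0.438, -0.899, -0.001], [0.002, -0.0, -1.0]]
ft_force: [-1.2, 0.4, 4.4]
grip_width: 0.095
grasp_force: 47.8
```

Touching; tilt outward (−x tool), then release and withdraw.

Request:
servo_tool --motion '[[[-3,0,-2,0,0.02,0,0],[-6,0,-2,0,0.04,0,0],[-9,0,-1.5,0,0.06,0,0],[-11,0,-1.5,0,0.08,0,0],[-13,0,-1,0,0.095,0,0],[-15,0,-1,0,0.105,0,0],[-15,0,-1,0,0.105,0,0]]]'

```text
clock: 16.87
tool_pos: [478.0, -50.2, 150.9]
orientation: [[0.894, -0.438, 0.095], [-0.435, -0.899, -0.046], [0.106, -0.0, -0.994]]
ft_force: [0.3, 0.0, -0.4]
grip_width: 0.098
grasp_force: 46.9
```

Request:
servo_tool --motion '[[[0,0,0,0,0,0,12],[0,0,0,0,0,0,16],[0,0,0,0,0,0,20],[0,0,0,0,0,0,24],[0,0,0,0,0,0,24],[0,0,0,0,0,0,24]]]'

```text
clock: 17.37
tool_pos: [478.5, -50.6, 150.9]
orientation: [[0.894, -0.439, 0.094], [-0.436, -0.899, -0.046], [0.105, 0.0, -0.994]]
ft_force: [0.2, 0.9, 0.1]
grip_width: 0.276
grasp_force: 0.1
```

Request:
servo_tool --motion '[[[0,0,-8,0,0,0,24],[0,0,-20,0,0,0,26],[0,0,-35,0,0,0,30],[0,0,-60,0,0,0,50],[0,0,-95,0,-0.03,0,60],[0,0,-130,0,-0.06,0,60],[6,0,-150,0,-0.1,0,60],[10,0,-160,0,-0.105,0,60],[10,0,-160,0,-0.105,0,60]]]'

```text
clock: 18.12
tool_pos: [473.4, -47.9, 315.1]
orientation: [[0.898, -0.439, 0.005], [-0.439, -0.898, 0.0], [0.004, -0.003, -1.0]]
ft_force: [0.3, -0.6, -0.2]
grip_width: 0.708
grasp_force: 0.0
```

```bash
python3 -c "
from h import *
st();to([548.5,330.5,295],-165.5)"
```

```text
t 18.12 pos [473.4 -47.9 315.1] yang -116.1 F [ 0.3 -0.6 -0.2] w 0.708 gf 0.0 j [  19.  -15.   -3.    0. -103.   45.]
to [548.5 330.5 295. ] -165.5 -> [-98.9, -372.9, 20.6] [-0.004, -0.003, 0.863]
```

Request:
servo_tool --motion '[[[-99,-373,15,-0.004,-0.003,0.863,60],[-99,-373,15,-0.004,-0.003,0.863,60],[-99,-373,15,-0.004,-0.003,0.863,60],[-99,-373,15,-0.004,-0.003,0.863,60],[-99,-373,15,-0.004,-0.003,0.863,60],[-99,-373,15,-0.004,-0.003,0.863,60],[-99,-373,15,-0.004,-0.003,0.863,60],[-99,-373,15,-0.004,-0.003,0.863,60],[-99,-373,15,-0.004,-0.003,0.863,60],[-99,-373,15,-0.004,-0.003,0.863,60],[-99,-373,15,-0.004,-0.003,0.863,60],[-99,-373,15,-0.004,-0.003,0.863,60]]]'

```text
clock: 19.12
tool_pos: [546.2, 332.4, 294.5]
orientation: [[0.253, -0.967, -0.006], [-0.967, -0.253, -0.003], [0.001, 0.007, -1.0]]
ft_force: [-0.2, -1.0, -0.1]
grip_width: 0.698
grasp_force: 0.0
```

```bash
python3 rail.py
```

```text
t 19.12 pos [546.2 332.4 294.5] yang -165.3 F [-0.2 -1.  -0.1] w 0.698 gf 0.0 j [  49.   10.   20.   -0. -100.  -34.]
716 [548.5 330.4] [ 8.6 48.8] 14.4 z 187.3
to [548.5 330.4 154. ] -165.5 -> [1.4, -2.5, 141.6] [0.005, -0.0, 0.002]
```

Request:
servo_tool --motion '[[[0.7,-1.5,30,0.005,0,0.001,50],[0.7,-1.5,65,0.005,0,0.001,50],[0.7,-1.5,100,0.005,0,0.001,45],[0.7,-1.5,128,0.005,0,0.001,40],[0.7,-1.5,141,0.005,0,0.001,40],[0.7,-1.5,141,0.005,0,0.001,30],[0.7,-1.5,141,0.005,0,0.001,15],[0.7,-1.5,141,0.005,0,0.001,0],[0.7,-1.5,141,0.005,0,0.001,0],[0.7,-1.5,141,0.005,0,0.001,0],[0.7,-1.5,141,0.005,0,0.001,0],[0.7,-1.5,141,0.005,0,0.001,0]]]' --grip_force 45

```text
clock: 20.17
tool_pos: [548.8, 331.2, 158.3]
orientation: [[0.25, -0.968, 0.004], [-0.968, -0.25, 0.003], [-0.002, -0.005, -1.0]]
ft_force: [-1.2, -1.8, 5.9]
grip_width: 0.101
grasp_force: 47.5
```

Request:
servo_tool --motion '[[[0,0,-20,0,0,0,0],[0,0,-40,0,0,0,0],[0,0,-60,0,0,0,0],[0,0,-85,0,0,0,0],[0,0,-115,0,0,0,0],[0,0,-150,0,0,0,0],[0,0,-180,0,0,0,0],[0,0,-180,0,0,0,0],[0,0,-180,0,0,0,0]]]'

```text
clock: 20.92
tool_pos: [548.2, 331.1, 338.4]
orientation: [[0.25, -0.968, 0.004], [-0.968, -0.25, 0.005], [-0.004, -0.005, -1.0]]
ft_force: [-1.2, 0.6, -1.0]
grip_width: 0.096
grasp_force: 46.5
```

```bash
python3 -c "
from h import *
st(); c=np.array([517,-68.5])
for f,y in((-118,152),(68,158)):
  a=np.radians(f);to([*(c+27*np.array([np.cos(a),np.sin(a)])),335],y)"
```

```text
t 20.92 pos [548.2 331.1 338.4] yang -165.5 F [-1.2  0.6 -1. ] w 0.096 gf 46.5 j [  49.   11.   25.   -0. -104.  -35.]
to [504.3 -92.3 335. ] 152 -> [399.0, 148.4, 1.1] [-0.004, 0.005, 0.742]
to [527.1 -43.5 335. ] 158 -> [357.4, 114.1, 1.5] [-0.004, 0.005, 0.637]
```

Request:
servo_tool --motion '[[[399,148,1,-0.004,0.005,0.742,0],[399,148,1,-0.004,0.005,0.742,0],[399,148,1,-0.004,0.005,0.742,0],[399,148,1,-0.004,0.005,0.742,0],[399,148,1,-0.004,0.005,0.742,0],[399,148,1,-0.004,0.005,0.742,0],[399,148,1,-0.004,0.005,0.742,0],[399,148,1,-0.004,0.005,0.742,0],[399,148,1,-0.004,0.005,0.742,0],[399,148,1,-0.004,0.005,0.742,0],[399,148,1,-0.004,0.005,0.742,0],[399,148,1,-0.004,0.005,0.742,0]]]'

```text
clock: 21.92
tool_pos: [503.6, -95.1, 333.1]
orientation: [[-0.473, -0.881, -0.005], [-0.881, 0.473, -0.004], [0.006, 0.003, -1.0]]
ft_force: [-0.2, 0.9, -0.3]
grip_width: 0.094
grasp_force: 46.5
```

Request:
servo_tool --motion '[[[0,0,0,0,0,0,0],[0,0,0,0,0,0,0],[0,0,0,0,0,0,0]]]'

```text
clock: 22.17
tool_pos: [504.5, -91.5, 333.2]
orientation: [[-0.468, -0.884, -0.005], [-0.884, 0.468, -0.003], [0.005, 0.003, -1.0]]
ft_force: [0.1, 0.0, -0.2]
grip_width: 0.091
grasp_force: 46.5
```

```bash
python3 crock.py crock4; python3 -c "
from h import *
to([504.0,-93,200],152)"
```

```text
t 22.17 pos [504.5 -91.5 333.2] yang 152.1 F [ 0.1  0.  -0.2] w 0.091 gf 46.5 j [  12.   -9.    5.    0. -104.  -40.]
rim fit [516.4 -69. ] 46.4
spoon_head 0.74 249 176 atz [ 527. -113.  145.] depth [ 525. -116.  162.]
spoon 0.58 268 174 atz [527. -82.  12.] depth [520. -93.  71.]
whisk_head 0.49 281 177 atz [500. -98. 145.] depth [511. -75.  35.]
whisk 0.84 274 182 atz [526. -69.  12.] depth [523. -73.  35.]
brush_head 0.84 310 242 atz [505. -22. 145.] depth [505. -26. 153.]
brush 0.79 289 186 atz [510. -55.  12.] depth [508. -60.  35.]
turner_head 0.89 130 342 atz [747.  -7. 145.] depth [846.  48.  29.]
turner 0.89 287 174 atz [504. -70.  12.] depth [502. -78.  49.]
to [504. -93. 200.] 152 -> [-0.1, -0.2, 133.7] [0.002, -0.005, -0.0]
```

View pics/crock4.png

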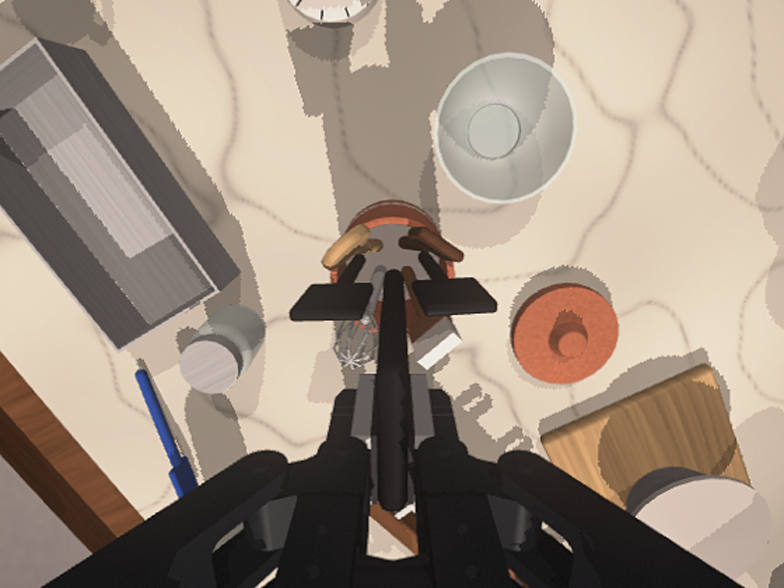

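Both placed scrapers (330,300) and (455,298) stand with heads outward. The held one's handle end (394,272) is above the free gap between spoon (345,245) and turner (435,243).

Request:
servo_tool --motion '[[[0,0,30,0.002,-0.005,0,0],[0,0,60,0.002,-0.005,0,0],[0,0,85,0.002,-0.005,0,0],[0,0,105,0.002,-0.005,0,0],[0,0,120,0.002,-0.005,0,0],[0,0,130,0.002,-0.005,0,0],[0,0,140,0.002,-0.005,0,0],[0,0,150,0.002,-0.005,0,0],[0,0,158,0.002,-0.005,0,0],[0,0,165,0.002,-0.005,0,0],[0,0,171,0.002,-0.005,0,0],[0,0,176,0.002,-0.005,0,0]]]'

```text
clock: 23.62
tool_pos: [503.6, -93.3, 157.3]
orientation: [[-0.47, -0.883, -0.0], [-0.883, 0.47, -0.0], [0.0, 0.0, -1.0]]
ft_force: [-0.9, -0.2, -0.2]
grip_width: 0.092
grasp_force: 46.5
```

Request:
servo_tool --motion '[[[0,0,2,0,0,0,0],[0,0,3,0,0,0,0],[0,0,4,0,0,0,0],[0,0,5,0,0,0,0],[0,0,5,0,0,0,0]]]'

```text
clock: 24.03
tool_pos: [503.6, -93.3, 152.8]
orientation: [[-0.47, -0.883, 0.0], [-0.883, 0.47, 0.0], [-0.0, -0.0, -1.0]]
ft_force: [0.2, -0.1, -0.3]
grip_width: 0.095
grasp_force: 46.5
```

Request:
servo_tool --motion '[[[0,0,1,0,0,0,0],[0,0,2,0,0,0,0],[0,0,2.5,0,0,0,0],[0,0,2.5,0,0,0,0]]]'

```text
clock: 24.37
tool_pos: [503.8, -93.4, 151.0]
orientation: [[-0.47, -0.883, 0.001], [-0.883, 0.47, -0.0], [-0.0, -0.001, -1.0]]
ft_force: [-0.9, -0.5, 3.5]
grip_width: 0.095
grasp_force: 47.1
```

Request:
servo_tool --motion '[[[3,0,-2,0,-0.02,0,0],[6,0,-2,0,-0.04,0,0],[9,0,-1.5,0,-0.06,0,0],[11,0,-1.5,0,-0.08,0,0],[13.5,0,-1,0,-0.095,0,0],[15,0,-1,0,-0.105,0,0],[15,0,-1,0,-0.105,0,0]]]'

```text
clock: 24.95
tool_pos: [496.4, -106.7, 151.2]
orientation: [[-0.468, -0.882, 0.05], [-0.877, 0.471, 0.094], [-0.107, 0.0, -0.994]]
ft_force: [1.0, 1.8, -0.9]
grip_width: 0.096
grasp_force: 46.5
```

Request:
servo_tool --motion '[[[0,0,0,0,0,0,12],[0,0,0,0,0,0,16],[0,0,0,0,0,0,20],[0,0,0,0,0,0,24],[0,0,0,0,0,0,24],[0,0,0,0,0,0,24]]]'

```text
clock: 25.45
tool_pos: [496.5, -106.4, 151.1]
orientation: [[-0.467, -0.883, 0.049], [-0.878, 0.469, 0.092], [-0.104, 0.0, -0.995]]
ft_force: [-0.2, 0.0, -0.2]
grip_width: 0.285
grasp_force: 0.1
```

Request:
servo_tool --motion '[[[0,0,-8,0,0,0,24],[0,0,-20,0,0,0,26],[0,0,-35,0,0,0,30],[0,0,-60,0,0,0,50],[0,0,-95,0,0.03,0,60],[0,0,-130,0,0.06,0,60],[-6,0,-150,0,0.1,0,60],[-10,0,-160,0,0.105,0,60],[-10,0,-160,0,0.105,0,60]]]'

```text
clock: 26.2
tool_pos: [494.2, -112.1, 314.7]
orientation: [[-0.469, -0.883, 0.005], [-0.883, 0.469, -0.0], [-0.002, -0.004, -1.0]]
ft_force: [0.1, 0.4, -1.5]
grip_width: 0.704
grasp_force: 0.0
```

```bash
cat > tim.py <<'E'
from h import *
for n,zz in(("top",0),("scene",0)):
    im,d,m=cam(n)
    for t,z in(("timer_base",0),("timer_grip",49)):
        for r in manip.place_of(t,n)[:1]: print(n,t,round(r["score"],2),np.round(r["position"]),at_z(m,r["position"],z).round())
cv2.imwrite("pics/scene5.png",cv2.resize(im[150:270,180:360],(720,480),interpolation=cv2.INTER_CUBIC))
E
python3 tim.py; python3 -c "
from h import *
st();to([440,-312,330],-165.5)"
```

```text
top timer_base 0.78 [356. 234.] [ 447. -301.    0.]
top timer_grip 0.87 [362. 232.] [ 452. -308.   49.]
scene timer_base 0.89 [229. 205.] [ 444. -305.    0.]
scene timer_grip 0.73 [228. 189.] [ 440. -307.   49.]
t 26.5 pos [ 492.9 -112.8  310.2] yang 152.0 F [-0.4 -0.  -0.1] w 0.705 gf 0.0 j [  10.  -11.    1.   -0. -102.  -38.]
to [ 440 -312  330] -165.5 -> [200.7, -47.0, -19.8] [0.002, -0.0, -0.742]
```

View pics/scene5.png

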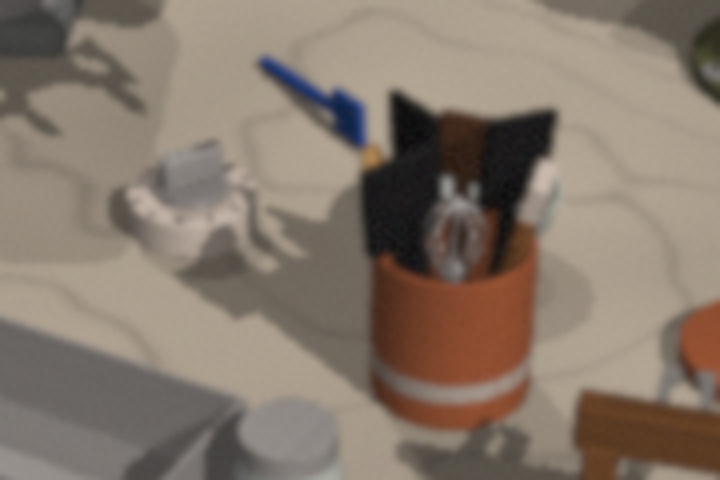

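All three scrapers are in the crock with the four tools; the timer is at crop px (195,195). I'm moving over it for a closer look.

```bash
python3 -c "
from h import *
to([446,-306,260],-90);to([470,-240,280],-150)"
```

```text
to [ 446 -306  260] -90 -> [192.5, -49.6, 50.2] [0.002, 0.001, -2.06]
to [ 470 -240  280] -150 -> [123.0, -39.7, 30.2] [0.002, 0.0, -1.013]
```

Request:
servo_tool --motion '[[[33,-8,0,0,0,-0.12,60],[66,-16,0,0,0,-0.24,60],[99,-25,10,0,0,-0.36,60],[132,-33,20,0,0,-0.48,60],[165,-42,35,0,0,-0.6,60],[192,-50,50,0,0,-0.72,60],[192,-50,50,0,0,-0.84,60],[192,-50,50,0,0,-0.96,60],[192,-50,50,0,0,-1.08,60],[192,-50,50,0,0,-1.2,60],[192,-50,50,0,0,-1.32,60],[192,-50,50,0,0,-1.44,60]]]'

```text
clock: 27.5
tool_pos: [446.7, -305.7, 260.6]
orientation: [[0.817, -0.576, -0.001], [-0.576, -0.817, 0.0], [-0.001, 0.0, -1.0]]
ft_force: [0.4, 0.1, -0.7]
grip_width: 0.705
grasp_force: 0.0
```

Request:
servo_tool --motion '[[[0,0,0,0,0,-0.12,60],[0,0,0,0,0,-0.24,60],[0,0,0,0,0,-0.36,60],[0,0,0,0,0,-0.48,60],[0,0,0,0,0,-0.6,60],[0,0,0,0,0,-0.62,60],[0,0,0,0,0,-0.62,60],[0,0,0,0,0,-0.62,60]]]'

```text
clock: 28.17
tool_pos: [447.0, -305.6, 261.0]
orientation: [[1.0, -0.003, -0.001], [-0.003, -1.0, 0.0], [-0.001, -0.0, -1.0]]
ft_force: [-0.9, 1.1, -0.3]
grip_width: 0.7
grasp_force: 0.0
```

```bash
cat > tw.py <<'E'
from h import *
import sys
st(); im,d,m=cam("wrist"); P=cloud(m,d)
ok=(P[...,2]>53)&(P[...,2]<66)&(np.hypot(P[...,0]-446,P[...,1]+306)<60)
q=P[ok]; 
if len(q)>20: (c,wh,a)=cv2.minAreaRect(q[:,:2].astype(np.float32)); print("bar",len(q),np.round(c,1),np.round(wh,1),round(a,1),"z",np.median(q[:,2]).round(1))
g=np.hypot(P[...,0]-446,P[...,1]+306)<90
k=P[g&(P[...,2]>22)&(P[...,2]<33)]; (c,r)=cv2.minEnclosingCircle(k[:,:2].astype(np.float32)); print("case",len(k),np.round(c,1),round(r,1))
# rectified top-down view of the dial plane z=28, 5 px/mm, world x up, y left
S=6; c=np.array([float(sys.argv[2]),float(sys.argv[3])]) if len(sys.argv)>2 else np.array(c)
v,u=np.mgrid[0:600,0:600]; W=np.stack([c[0]+(300-v)/S,c[1]+(300-u)/S,np.full(u.shape,28.)],-1).reshape(-1,3)
uv=proj(m,W).reshape(600,600,2).astype(np.float32)
o=cv2.remap(im,uv[...,0],uv[...,1],cv2.INTER_CUBIC); cv2.line(o,(300,560),(300,600),(0,0,255),1)
cv2.imwrite(f"pics/{sys.argv[1]}.png",o)
E
python3 tw.py tim1
```

```text
t 28.17 pos [ 447.  -305.6  261. ] yang -90.2 F [-0.9  1.1 -0.3] w 0.7 gf 0.0 j [-13.  -6.  -0.   0. -96. 103.]
bar 584 [ 448.3 -307.3] [14.  45.8] 65.2 z 59.4
case 3091 [ 448.3 -307.3] 44.9
```

View pics/tim1.png

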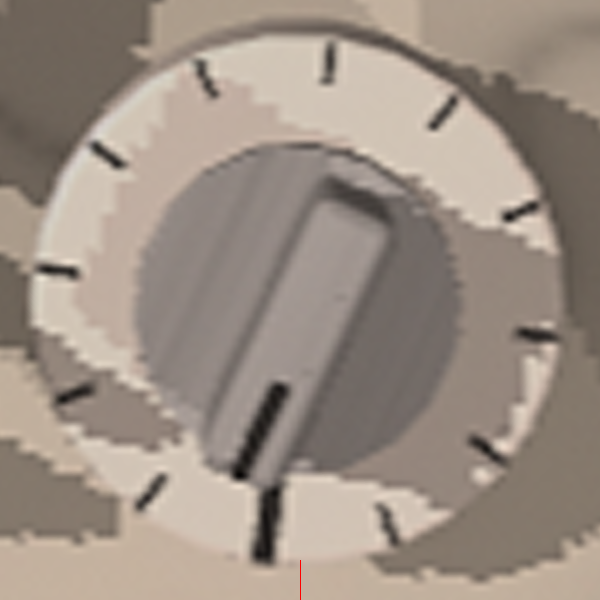

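The bar's pointer end is at (240,475), the long zero mark at (264,525), and the dial reads about 17° (3 min). The zero mark sits 8° off −x. The knob needs about 223° clockwise. I'm descending and gripping.

Request:
servo_tool --motion '[[[1.3,1.7,30,0,0,0.12,50],[1.3,1.7,60,0,0,0.24,50],[1.3,1.7,95,0,0,0.36,50],[1.3,1.7,130,0,0,0.43,50],[1.3,1.7,160,0,0,0.43,50],[1.3,1.7,185,0,0,0.43,50],[1.3,1.7,203,0,0,0.43,50],[1.3,1.7,203,0,0,0.43,50]]]'

```text
clock: 28.88
tool_pos: [445.9, -306.0, 53.5]
orientation: [[0.908, -0.419, -0.007], [-0.419, -0.908, 0.003], [-0.008, -0.0, -1.0]]
ft_force: [-0.6, 0.8, -0.7]
grip_width: 0.585
grasp_force: 0.0
```

```bash
python3 tw.py tim2 448.3 -307.3; python3 -c "
from h import *
to([448.3,-307.3,40],-114.8)"
```

```text
t 28.88 pos [ 445.9 -306.    53.5] yang -114.8 F [-0.6  0.8 -0.7] w 0.585 gf 0.0 j [-13.  -3. -19.  -0. -74.  78.]
bar 3255 [ 448.8 -308. ] [45.4 67. ] 2.4 z 59.5
case 10530 [ 448.5 -306.7] 44.9
to [ 448.3 -307.3   40. ] -114.8 -> [1.3, -0.1, 16.4] [0.001, 0.004, 0.001]
```

Request:
servo_tool --motion '[[[1.5,0,8,0,0.004,0,50],[1.5,0,14,0,0.004,0,50],[1.5,0,14,0,0.004,0,35],[1.5,0,14,0,0.004,0,20],[1.5,0,14,0,0.004,0,0],[1.5,0,14,0,0.004,0,0],[1.5,0,14,0,0.004,0,0],[1.5,0,14,0,0.004,0,0],[1.5,0,14,0,0.004,0,0],[1.5,0,14,0,0.004,0,0]]]' --grip_force 70

```text
clock: 29.77
tool_pos: [450.4, -308.2, 45.4]
orientation: [[0.909, -0.417, 0.005], [-0.417, -0.909, -0.003], [0.006, 0.0, -1.0]]
ft_force: [0.2, 0.9, 5.7]
grip_width: 0.136
grasp_force: 71.1
```

Request:
servo_tool --motion '[[[0,0,2,0,0,0,0],[0,0,3,0,0,0,0],[0,0,4,0,0,0,0],[0,0,4,0,0,0,0],[0,0,4,0,0,0,0]]]'

```text
clock: 30.18
tool_pos: [450.5, -308.3, 45.2]
orientation: [[0.909, -0.416, 0.005], [-0.416, -0.909, -0.004], [0.007, 0.001, -1.0]]
ft_force: [-9.5, 8.6, 25.5]
grip_width: 0.141
grasp_force: 73.9
```

Pressing hard with a high grip, so I'll open, go lower, and regrip.

Request:
servo_tool --motion '[[[0,0,-4,0,0,0,0],[0,0,-4,0,0,0,15],[0,0,-4,0,0,0,25],[0,0,-4,0,0,0,30],[0,0,-2,0,0,0,30],[0,0,0,0,0,0,30],[0,0,1,0,0,0,30],[0,0,2,0,0,0,30],[0,0,2,0,0,0,30],[0,0,2,0,0,0,30]]]'

```text
clock: 31.02
tool_pos: [449.8, -307.9, 38.2]
orientation: [[0.909, -0.417, 0.003], [-0.417, -0.909, -0.002], [0.004, 0.0, -1.0]]
ft_force: [0.0, 0.1, -0.7]
grip_width: 0.356
grasp_force: 0.0
```

```bash
python3 -c "
from h import *
st();to([448.4,-307.3,39],-114.8)"
```

```text
t 31.02 pos [ 449.8 -307.9   38.2] yang -114.6 F [ 0.   0.1 -0.7] w 0.356 gf 0.0 j [-13.  -3. -20.   0. -72.  79.]
to [ 448.4 -307.3   39. ] -114.8 -> [-1.6, 0.1, -0.8] [0.0, -0.004, 0.003]
```

Close and check the force.

Request:
servo_tool --motion '[[[-1.5,0,0,0,-0.004,0,15],[-1.5,0,0,0,-0.004,0,0],[-1.5,0,0,0,-0.004,0,0],[-1.5,0,0,0,-0.004,0,0],[-1.5,0,0,0,-0.004,0,0],[-1.5,0,0,0,-0.004,0,0]]]' --grip_force 70

```text
clock: 31.52
tool_pos: [448.6, -307.2, 38.7]
orientation: [[0.909, -0.417, 0.0], [-0.417, -0.909, -0.0], [0.0, 0.0, -1.0]]
ft_force: [-1.2, 1.0, 3.3]
grip_width: 0.144
grasp_force: 69.3
```

Request:
servo_tool --motion '[[[0,0,0.5,0,0,0,0],[0,0,1,0,0,0,0],[0,0,1,0,0,0,0],[0,0,1,0,0,0,0]]]'

```text
clock: 31.85
tool_pos: [448.7, -307.3, 38.6]
orientation: [[0.909, -0.416, 0.0], [-0.416, -0.909, -0.0], [0.0, 0.0, -1.0]]
ft_force: [-3.5, 4.7, 8.6]
grip_width: 0.147
grasp_force: 70.2
```

Request:
servo_tool --motion '[[[0,0,0.3,0,0,0,0],[0,0,0.5,0,0,0.05,0],[0,0,0.5,0,0,0.1,0],[0,0,0.5,0,0,0.15,0],[0,0,0.5,0,0,0.2,0],[0,0,0.5,0,0,0.25,0],[0,0,0.5,0,0,0.25,0]]]'

```text
clock: 32.43
tool_pos: [448.6, -307.5, 38.6]
orientation: [[0.776, -0.63, -0.0], [-0.63, -0.776, -0.001], [0.001, 0.001, -1.0]]
ft_force: [-4.9, 4.8, 11.0]
grip_width: 0.146
grasp_force: 70.5
```

```bash
python3 tw.py tim3 448.3 -307.3; python3 -c "
from h import *
print(manip.get_state()['ft_torque'])
a=cv2.imread('pics/tim2.png');b=cv2.imread('pics/tim3.png');cv2.imwrite('pics/tim23.png',cv2.resize(np.hstack([a,b]),(800,400)))"
```

```text
t 32.43 pos [ 448.6 -307.5   38.6] yang -129.1 F [-4.9  4.8 11. ] w 0.146 gf 70.5 j [-13.  -3. -20.   0. -72.  64.]
bar 4115 [ 449.1 -306.1] [39.2 39.4] 6.1 z 59.5
case 11311 [ 449.2 -306. ] 44.8
[ 1.55730031  1.64402855 -0.14697151]
```

View pics/tim23.png

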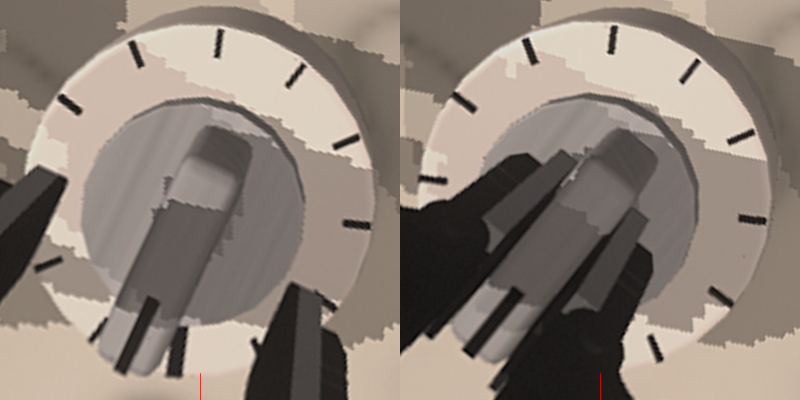

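The dial marks stay in place (about 1 mm shift, under 1°) while the bar turned about 14°, so the pressing works. Continue turning.

Request:
servo_tool --motion '[[[0,0,0,0,0,0.09,0],[0,0,0,0,0,0.18,0],[0,0,0,0,0,0.27,0],[0,0,0,0,0,0.36,0],[0,0,0,0,0,0.45,0],[0,0,0,0,0,0.54,0],[0,0,0,0,0,0.63,0],[0,0,0,0,0,0.72,0],[0,0,0,0,0,0.81,0],[0,0,0,0,0,0.9,0],[0,0,0,0,0,1.0,0],[0,0,0,0,0,1.0,0]]]'

```text
clock: 33.48
tool_pos: [447.7, -307.8, 38.6]
orientation: [[-0.114, -0.993, -0.002], [-0.993, 0.114, -0.001], [0.001, 0.002, -1.0]]
ft_force: [-7.7, 3.5, 11.9]
grip_width: 0.146
grasp_force: 70.7
```

Request:
servo_tool --motion '[[[-0.2,0.6,0,0,0,0.09,0],[-0.2,0.6,0,0,0,0.18,0],[-0.2,0.6,0,0,0,0.27,0],[-0.2,0.6,0,0,0,0.36,0],[-0.2,0.6,0,0,0,0.45,0],[-0.2,0.6,0,0,0,0.54,0],[-0.2,0.6,0,0,0,0.63,0],[-0.2,0.6,0,0,0,0.72,0],[-0.2,0.6,0,0,0,0.81,0],[-0.2,0.6,0,0,0,0.9,0],[-0.2,0.6,0,0,0,1.0,0],[-0.2,0.6,0,0,0,1.0,0]]]'

```text
clock: 34.48
tool_pos: [447.3, -307.4, 38.6]
orientation: [[-0.898, -0.441, -0.001], [-0.441, 0.898, -0.001], [0.002, -0.0, -1.0]]
ft_force: [-5.8, 2.4, 9.7]
grip_width: 0.147
grasp_force: 70.4
```

Request:
servo_tool --motion '[[[0,0,0,0,0,0.09,0],[0,0,0,0,0,0.18,0],[0,0,0,0,0,0.27,0],[0,0,0,0,0,0.36,0],[0,0,0,0,0,0.45,0],[0,0,0,0,0,0.54,0],[0,0,0,0,0,0.63,0],[0,0,0,0,0,0.72,0],[0,0,0,0,0,0.81,0],[0,0,0,0,0,0.9,0],[0,0,0,0,0,1.0,0],[0,0,0,0,0,1.0,0]]]'

```text
clock: 35.48
tool_pos: [447.9, -307.0, 38.6]
orientation: [[-0.856, 0.517, -0.0], [0.517, 0.856, -0.001], [-0.0, -0.001, -1.0]]
ft_force: [-5.3, 4.6, 10.1]
grip_width: 0.146
grasp_force: 70.5
```

```bash
python3 -c "
from h import *
st();to([448.3,-307.3,38.6],22)"
```

```text
t 35.48 pos [ 447.9 -307.    38.6] yang 58.9 F [-5.3  4.6 10.1] w 0.146 gf 70.5 j [ -13.   -3.  -20.    0.  -72. -108.]
to [ 448.3 -307.3   38.6] 22 -> [-0.5, -0.0, -0.0] [-0.001, 0.0, 0.644]
```

Request:
servo_tool --motion '[[[0,0,0,0,0,0.09,0],[0,0,0,0,0,0.18,0],[0,0,0,0,0,0.27,0],[0,0,0,0,0,0.36,0],[0,0,0,0,0,0.45,0],[0,0,0,0,0,0.54,0],[0,0,0,0,0,0.6,0],[0,0,0,0,0,0.64,0],[0,0,0,0,0,0.64,0],[0,0,0,0,0,0.64,0]]]'

```text
clock: 36.32
tool_pos: [448.4, -306.7, 38.6]
orientation: [[-0.383, 0.924, 0.001], [0.924, 0.383, -0.0], [-0.0, 0.001, -1.0]]
ft_force: [-2.8, 7.1, 12.5]
grip_width: 0.145
grasp_force: 70.6
```

Request:
servo_tool --motion '[[[0,0,-1,0,0,0,0],[0,0,-1.5,0,0,0,0],[0,0,-1.5,0,0,0,16],[0,0,-1.5,0,0,0,25],[0,0,-1.5,0,0,0,35],[0,0,-1.5,0,0,0,40],[0,0,-1.5,0,0,0,45],[0,0,-20,0,0,0,45],[0,0,-50,0,0,0,50]]]'

```text
clock: 37.07
tool_pos: [445.8, -306.1, 83.6]
orientation: [[-0.382, 0.924, -0.007], [0.924, 0.382, 0.003], [0.005, -0.005, -1.0]]
ft_force: [0.6, -1.0, 0.2]
grip_width: 0.585
grasp_force: 0.0
```

Request:
servo_tool --motion '[[[0,0,-40,0,0,0,60],[0,0,-80,0,0,0,60],[0,0,-120,0,0,0,60],[0,0,-160,0,0,0,60],[0,0,-175,0,0,0,60],[0,0,-175,0,0,0,60],[0,0,-175,0,0,0,60]]]'

```text
clock: 37.65
tool_pos: [448.4, -307.0, 262.9]
orientation: [[-0.383, 0.924, 0.002], [0.924, 0.383, -0.0], [-0.001, 0.002, -1.0]]
ft_force: [0.7, 0.8, -1.1]
grip_width: 0.704
grasp_force: 0.0
```

```bash
python3 tw.py tim4
```

```text
t 37.65 pos [ 448.4 -307.   262.9] yang 22.5 F [ 0.7  0.8 -1.1] w 0.704 gf 0.0 j [ -13.   -6.   -0.   -0.  -96. -144.]
bar 566 [ 450.  -305.9] [12.6 45.3] 22.2 z 59.4
case 3039 [ 450.  -306.2] 44.8
```

View pics/tim4.png

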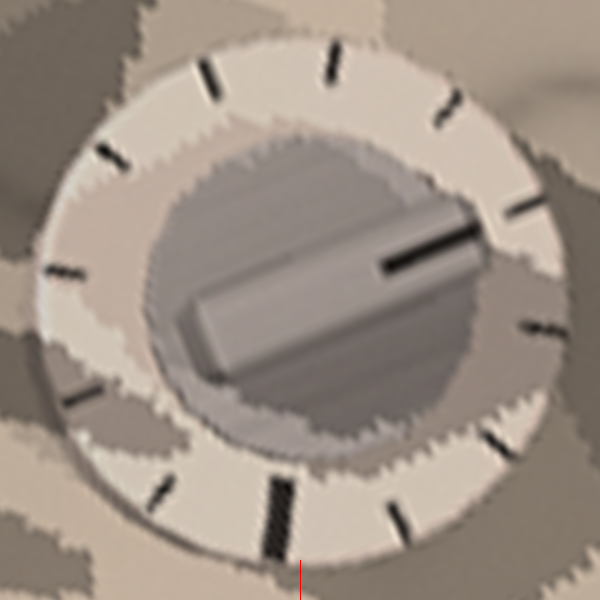

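The pointer lines up with the 8th mark (527,206), i.e. 40 min, and the zero mark (278,520) faces front. One last check of the whole scene.

```bash
python3 -c "
from h import *
im,d,m=cam('scene');P=cloud(m,d);cv2.imwrite('pics/end.png',im)
q=(np.hypot(P[...,0]-517,P[...,1]+68.5)<90)&(P[...,2]>110)&(im.max(2)<50)
from scipy import ndimage
l,k=ndimage.label(q)
for i in range(1,k+1):
    p=P[l==i]
    if len(p)>30: print(len(p),p.mean(0).round(),p[:,2].max().round(),p[:,2].min().round())
"
```

```text
33 [529. -76. 570.] 574.0 567.0
880 [521. -73. 151.] 180.0 110.0
```

View pics/end.png

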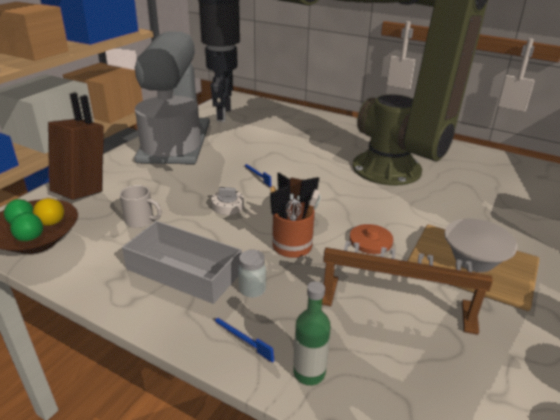

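The rail is empty, all scrapers are in the crock (293,205) with tops at 180 mm, so they are on the floor of the crock. The timer (228,200) is upright and the bystanders have not moved. Handing in.

```bash
python3 -c "
from cell import manip
print(manip.close_job())"
```

```text
the job is handed in; nothing more can be done
None
```

The job is handed in: all three scrapers that were on the rail stand handle down on the bottom of the crock with the spoon, whisk, brush and turner still in it, and the timer reads 40 minutes, upright, with its zero mark facing front.

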